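Stow the clean sample cups in the push-and-turn canister

ROBOT

A 7-joint arm with a two-finger parallel gripper is mounted at the origin on a cart in front of the work surface, level with it; the furniture and walls round the work are solid. World frame = base frame: x ahead of the robot, y to its left, z up, the work surface at z = 0. Lengths are in m, angles in rad, forces in N, time in s.
With the tool pointing down it reaches from about 0.425 to 0.95 m from the base axis. Payload 4.7 kg.
Tool frame: the origin (TCP) lies between the finger pads; the fingertips stand 25 mm ahead of it and the grasp point (between the pads) lies 6 mm ahead of it; z points along the fingers, y is the line along which they close (so a half turn about z gives the same grasp; the last joint's range is limited). The gripper opens to 85 mm and grips with 20 to 120 N. Pads are 22 mm wide; open, the fingers measure 114 mm over their backs; the gripper's body (76 mm by 85 mm) begins 54 mm behind the grasp point. The pads swing forward as they close: fully open they stand 13 mm farther back than shut.
Start: joints at [-1.136, 0.469, -0.049, 1.532, 0.024, 1.141, -0.082], TCP at [0.302, 0.604, 0.256] pointing down, gripper open.
Joint ranges: [-2.59, 2.59], [-0.33, 1.99], [-1.39, 1.29], [0.1, 2.45], [-1.04, 4.18], [0.21, 1.99], [-2.66, 2.66]. Speed limits (rad/s): [2.57, 2.57, 3.14, 3.14, 3.14, 3.14, 3.14].

INTERFACE

Orientations are given as a 3x3 rotation matrix whose columns are the frame's x, y, z axes.
In Python, from rig import * gives the robot as it stands. Calls block until the motion is done:
- movep(position, orientation): joint-space move of the TCP to a pose.
- move_l(position, attitude=None, feed=0.15, until_force=None): straight line of the TCP; attitude=None keeps the orientation; feed is the mean speed in m/s. With until_force (N) it stops when the force on the tool has changed by that much, and returns True; else False.
- move_joints(angles): joint-space move.
- command_gripper(opening, newtons=None): finger opening in m; newtons is the grip in N (None keeps the last); returns when the fingers have stopped.
- sleep(seconds).
- inverse_kinematics(position, orientation): joint angles nearest the present ones, or None.
- sense(): the state.
- camera(name): name is "scene" or "side" or "wrist"; returns (picture, depth): 420x560x3 uint8, red, green, blue; 420x560 float32, m along the optical axis (not along the pixel's ray), 0 where there is no reading.
- camera_params(name): a dict with "K" (3x3 intrinsics, pixels), "position" and "rotation" of the camera in the world; the wrist camera has in their place "tool_from_camera" (4x4, takes a point from camera to tool coordinates, whose origin is the TCP and whose axes are the flange's). Camera axes: x right, y down, z forward; pixel columns grow to the right and rows downward; lengths in m; the calibration is good to about 2 mm. A picture is of the moment at which its call begins: read the wrist's pose just before it. camera_params takes no time and is no camera call.
A pose or a line that the arm cannot do raises Unreachable and nothing moves.
- finish_job(): hands the job in; it is judged then, once.
The state is a dict: "time_s": time; "joint_pos": joint angles; "qd": joint speeds; "joint_efforts": joint torques, N m; "position": TCP position; "tcp_rot": TCP orientation; "wrist_force": force on the tool from outside, world axes, zero at the start; "ft_torque": the same for the moment, N m; "finger_gap": finger opening in m; "gripper_force": force on a finger pad.
Only numpy, scipy, OpenCV 4.12 (cv2) and the standard library are available. Lean on these libraries where they do the work, as an engineer would, in place of code of your own. Each camera call takes 0.05 s, during which the arm holds its last target. There are 200 camera calls.

TASK

Put the clean white sample cups away dry: push the canister's blue sprung cap down, twist it anticlockwise out of its catch and lift it off onto the bench, then nest every white cup that stands on the bench squarely into the stack begun by the cup inside the canister. When all are nested, drop three of the four small desiccant discs (green with white lids) into the top cup and leave the fourth on the bench. Put the cap back over the stack, push it down and twist it clockwise until it stays locked when let go, without shifting the beaker, the amber bottle, the vial or the timer.

Things in the scene. Friction and masses are not known exactly. Their poses are not given: they have to be found in the camera images.
- canister: Low aluminium pot on a dark round base (116 mm wide, 8 mm thick), fixed to the bench. Origin on its axis at bench height, z up. Pot 72 mm wide outside, 66 inside, rim 44 mm above the bench. Two red dots on the base, on the +x and -x sides, mark where the cap's white lines stand when locked; two green dots, 55 degrees anticlockwise seen from above, where they stand when free.
- spring (a joint): How far (m) the black sprung ring round the foot of the neck is pressed down: 0 up (top 22 mm above the bench), 0.003 under the locked cap, 0.009 fully down. It pushes the cap up (5 N at first, 15.5 N fully down) and turns freely with it. The ring is 98 mm wide.
- lug (a point): Tip of one of the two lugs that stand out of the neck on the canister's +y and -y sides: this one +y, 43 mm from the axis, 25.5 mm above the bench. Each is 10 mm wide, 7 mm long, 5 mm high. The cap's two ledges hook under them, held up by the spring, and a 3.5 mm bump on each ledge bars turning until the cap is pushed down.
- cap_grip (a point): Middle of the bar grip on top of the blue cap. The bar lies along this point's x axis: 56 mm long, 12 mm thick (y), 20 mm high (10 mm below to 10 mm above this point), on a flat round top 76 mm wide. z points up. Locked, it is 108 mm above the bench and its x is parallel to the canister's x (either way round). To free: push down 5 mm, turn 55 degrees anticlockwise pushed, lift.
- cap: The whole hollow blue cap, 0.25 kg, origin at the centre of its lower edge, 89 mm below the grip point, same axes. 98 mm wide over the lowest 31 mm, 76 above; 66 mm clear inside, 75 mm high. Pushed down, turning 40 to 120 degrees anticlockwise frees it and it rises about 3 mm. White lines on the skirt mark its +x and -x sides.
- neck_rim (a point): Centre of the pot's mouth, 44 mm above the bench. To refit: lower the cap over it with the cap's x axis 55 degrees (45 to 110) anticlockwise of the canister's (2.5 mm play round the neck, rim tapered), push until the ring bottoms (grip point 102 mm above the bench), turn 55 degrees clockwise to the stop still pushed, let it spring up.
- cup_home_mid (a point): Middle (half-way up, on the axis) of the white cup that stands in the canister, under the cap at the start; same cup as the others, its foot in a shallow locating ring 12 mm above the bench, so this point is 32 mm and its rim 52 mm above the bench. Other cups nest in it.
- cup_1_mid (a point): Middle (half-way up, 20 mm above the foot, on the axis) of a white open tapered cup that stands upright on the bench, 30 g; may be absent. 40 mm high, 30 mm wide at the foot, widening to 47 mm; the top 12 mm is a straight collar 53 mm wide (49 mm inside). z points up. Nested in another cup, its collar's lower edge rests on that cup's rim, exactly 12 mm higher than that cup, with 1 to 2 mm of play all round.
- cup_2_mid (a point): Middle (half-way up, 20 mm above the foot, on the axis) of a white open tapered cup that stands upright on the bench, 30 g; may be absent. 40 mm high, 30 mm wide at the foot, widening to 47 mm; the top 12 mm is a straight collar 53 mm wide (49 mm inside). z points up. Nested in another cup, its collar's lower edge rests on that cup's rim, exactly 12 mm higher than that cup, with 1 to 2 mm of play all round.
- cup_3_mid (a point): Middle (half-way up, 20 mm above the foot, on the axis) of a white open tapered cup that stands upright on the bench, 30 g; may be absent. 40 mm high, 30 mm wide at the foot, widening to 47 mm; the top 12 mm is a straight collar 53 mm wide (49 mm inside). z points up. Nested in another cup, its collar's lower edge rests on that cup's rim, exactly 12 mm higher than that cup, with 1 to 2 mm of play all round.
- cup_4_mid (a point): Middle (half-way up, 20 mm above the foot, on the axis) of a white open tapered cup that stands upright on the bench, 30 g; may be absent. 40 mm high, 30 mm wide at the foot, widening to 47 mm; the top 12 mm is a straight collar 53 mm wide (49 mm inside). z points up. Nested in another cup, its collar's lower edge rests on that cup's rim, exactly 12 mm higher than that cup, with 1 to 2 mm of play all round.
- dry_1_mid (a point): Middle (half-way up, on the axis) of a desiccant disc, dark green with a white lid, 22 mm wide, 11 mm high, 12 g, lying flat on the bench at the start. z points along its axis. Let go at the rim, it drops into a cup (inside 27 mm wide at the floor, 37 mm below the rim); three stack up in one, flat or leaning. A cup with a disc in it cannot take another cup.
- dry_2_mid (a point): Middle (half-way up, on the axis) of a desiccant disc, dark green with a white lid, 22 mm wide, 11 mm high, 12 g, lying flat on the bench at the start. z points along its axis. Let go at the rim, it drops into a cup (inside 27 mm wide at the floor, 37 mm below the rim); three stack up in one, flat or leaning. A cup with a disc in it cannot take another cup.
- dry_3_mid (a point): Middle (half-way up, on the axis) of a desiccant disc, dark green with a white lid, 22 mm wide, 11 mm high, 12 g, lying flat on the bench at the start. z points along its axis. Let go at the rim, it drops into a cup (inside 27 mm wide at the floor, 37 mm below the rim); three stack up in one, flat or leaning. A cup with a disc in it cannot take another cup.
- dry_4_mid (a point): Middle (half-way up, on the axis) of a desiccant disc, dark green with a white lid, 22 mm wide, 11 mm high, 12 g, lying flat on the bench at the start. z points along its axis. Let go at the rim, it drops into a cup (inside 27 mm wide at the floor, 37 mm below the rim); three stack up in one, flat or leaning. A cup with a disc in it cannot take another cup.
- beaker: Glass beaker, 57 mm wide, 70 mm high, origin at the centre of its foot. To be left alone.
- amber_bottle: Amber (orange-brown) reagent bottle with a black cap, 58 mm wide, 111 mm high, origin at the centre of its foot. To be left alone.
- vial: Small vial with a dark blue cap, 13 mm wide, 45 mm high, origin at the centre of its foot. To be left alone.
- timer: White timer, 23 x 58 x 60 mm, standing, origin at the centre of its foot. To be left alone.
There are look-alikes about, which are no part of the job. What is shaped like the part that bears cup_4_mid but red is not meant.

How it is judged:
By the outcome, as a careful person would: the job done as asked, in the order asked, and still so for the second after the job is handed in, with the robot touching nothing.
Of cup_1, cup_2, cup_3, cup_4 only 2 to 3 are there at a start; the rules pass over those that are not, and their reading is None.
At some moment in a run one of cup_1, cup_2, cup_3, cup_4 may be knocked a few centimetres aside while the robot is not near it.
It also fails if it takes over 192 s, if anything falls off the work surface, if the arm or the gripper's body presses on something with over 40 N, if the wrist force passes 120 N, or if a joint passes its speed limit or range.

## Working session

There is one attempt and no reset: what is moved stays moved. The work goes in short steps, each a Python script; the robot and the scene stay as the last script left them, time stands still between calls to the robot, and variables do not carry over. Pictures are saved under pics/ and viewed, at most 14 in all, crops included, and the job is handed in when it is done.

```bash
ls; mkdir -p pics; python3 - <<'E'
from rig import *
import cv2, numpy as np
for n in ["scene","side"]:
    p,d=camera(n); np.savez(f"pics/{n}0.npz",p=p,d=d)
    cv2.imwrite(f"pics/{n}0.png",cv2.resize(p[:,:,::-1],(800,600),interpolation=cv2.INTER_CUBIC))
    c=camera_params(n); print(n,c)
print(camera_params("wrist")); s=sense(); print(s["time_s"],s["position"],s["tcp_rot"],s["finger_gap"])
E
```

```text
pics
scene {'K': array([[490.88838935,   0.        , 266.85562002],
       [  0.        , 490.88838935, 210.46449036],
       [  0.        ,   0.        ,   1.        ]]), 'position': array([-0.45857895, -0.22184684,  1.15689085]), 'rotation': array([[ 0.46304198, -0.59438678,  0.65749257],
       [-0.88633545, -0.31157436,  0.34253596],
       [ 0.00125898, -0.7413675 , -0.67109808]])}
side {'K': array([[468.10741885,   0.        , 272.97024573],
       [  0.        , 468.10741885, 209.24754463],
       [  0.        ,   0.        ,   1.        ]]), 'position': array([0.23329478, 1.26655039, 0.9069894 ]), 'rotation': array([[-0.93718077, -0.21211462,  0.2769469 ],
       [-0.34881932,  0.57927145, -0.73672903],
       [-0.00415644, -0.78705271, -0.61687175]])}
{'K': array([[346.2941666 ,   0.        , 278.10820961],
       [  0.        , 346.2941666 , 204.93440148],
       [  0.        ,   0.        ,   1.        ]]), 'tool_from_camera': array([[ 1.34065311e-03, -9.57772778e-01, -2.87523057e-01,
         7.25710569e-02],
       [ 9.99998592e-01,  9.93811353e-04,  1.35225942e-03,
        -1.36085798e-03],
       [-1.00941358e-03, -2.87524465e-01,  9.57772762e-01,
        -1.18088234e-01],
       [ 0.00000000e+00,  0.00000000e+00,  0.00000000e+00,
         1.00000000e+00]])}
0.1 [0.30168364 0.60326321 0.25533935] [[-8.94382278e-01  4.47302764e-01 -7.60901741e-04]
 [ 4.47303407e-01  8.94380761e-01 -1.64796390e-03]
 [-5.66029297e-05 -1.81426365e-03 -9.99998353e-01]] 0.08510786910969846
```

View pics/scene0.png

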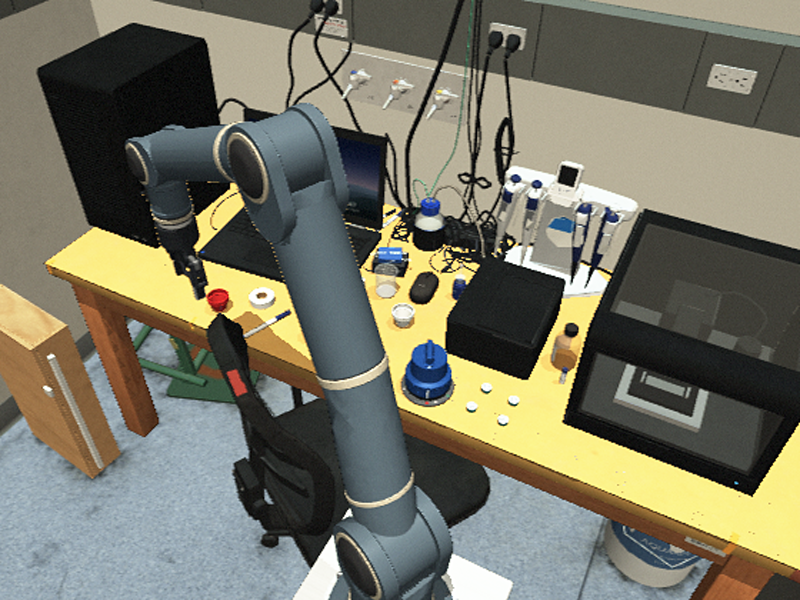

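View pics/side0.png

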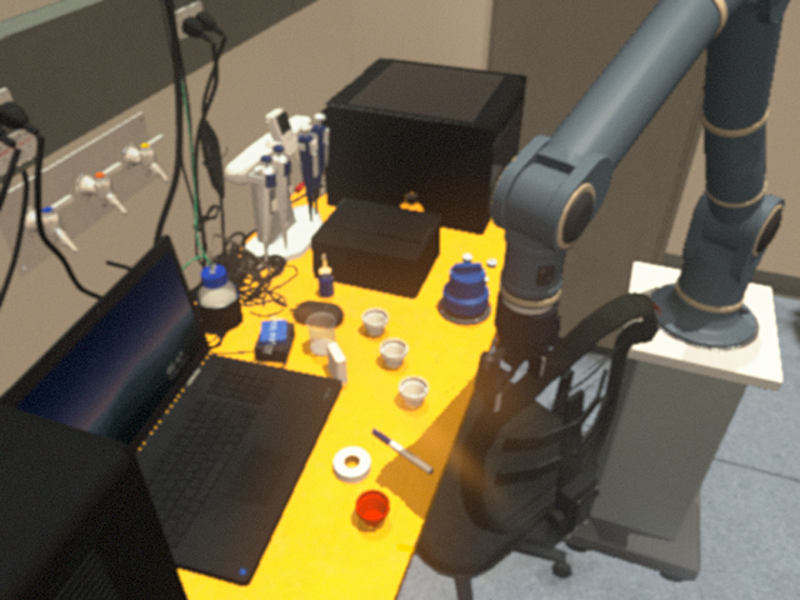

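The scene picture shows the blue cap at (430,370), four discs at (472,407), (487,388), (513,400) and (503,420), the bottle at (565,345), and the vial at (563,376). The side picture shows three white cups at (375,322), (394,352) and (413,390). The look-alikes are a red cup (372,510) and a white tape ring (351,464). The timer is at (337,362) and the beaker at (321,330). Next I'll fuse both depth images into a top-down map.

```bash
cat > h.py <<'E'
from rig import *
import cv2, numpy as np
def cloud(n,p=None,d=None):
    """world points (420,560,3), picture"""
    c=camera_params(n)
    if n=="wrist":
        s=sense(); R=np.array(s["tcp_rot"]); t=np.array(s["position"]); T=np.array(c["tool_from_camera"])
        Rw=R@T[:3,:3]; tw=R@T[:3,3]+t
    else: Rw,tw=np.array(c["rotation"]),np.array(c["position"])
    if p is None: p,d=camera(n)
    K=c["K"]; v,u=np.mgrid[:420,:560]
    P=np.stack([(u-K[0,2])/K[0,0]*d,(v-K[1,2])/K[1,1]*d,d],-1)@Rw.T+tw
    P[d<=0]=np.nan
    return P,p
def circle_fit(xy):
    A=np.c_[2*xy,np.ones(len(xy))]; s=np.linalg.lstsq(A,(xy**2).sum(1),rcond=None)[0]
    return s[:2],np.sqrt(s[2]+s[0]**2+s[1]**2)
E
python3 - <<'E'
from h import *
S=.00125; x0,x1,y0,y1=.4,1.0,-.45,.5
def draw(out,n):
    z=np.load(f"pics/{n}0.npz"); P,p=cloud(n,z["p"],z["d"])
    m=np.isfinite(P[...,2])&(P[...,2]<.15)&(P[...,2]>-.02)
    Q=P[m];C=p[m];o=np.argsort(Q[:,2]);Q=Q[o];C=C[o]
    r=((x1-Q[:,0])/S).astype(int);c=((y1-Q[:,1])/S).astype(int)
    k=(r>=0)&(r<out.shape[0])&(c>=0)&(c<out.shape[1]); 
    out[r[k],c[k]]=C[k][:,::-1]; return P,p
H,W=int((x1-x0)/S),int((y1-y0)/S)
out=np.zeros((H,W,3),np.uint8); 
Ps,_=draw(out,"scene"); Pd,_=draw(out,"side"); out=cv2.dilate(out,np.ones((2,2)))
for y in np.arange(-.4,.5,.1): c=int((y1-y)/S); cv2.putText(out,f"{y:.1f}",(c,10),0,.35,(0,255,255),1); cv2.line(out,(c,12),(c,H),(90,90,90),1)
for x in np.arange(.5,1,.1): r=int((x1-x)/S); cv2.putText(out,f"{x:.1f}",(0,r),0,.35,(0,255,255),1); cv2.line(out,(0,r),(W,r),(90,90,90),1)
cv2.imwrite("pics/top.png",out)
print(out.shape)
for n,P,l in (("scene",Ps,[(430,350),(430,372),(403,308),(472,407),(487,388),(513,400),(503,420),(563,370),(571,330)]),("side",Pd,[(467,270),(375,315),(394,345),(413,381),(372,500),(337,345),(321,320)])):
    for u,v in l:
        w=P[int(v*.7)-1:int(v*.7)+2,int(u*.7)-1:int(u*.7)+2].reshape(-1,3); print(n,(u,v),np.round(np.nanmedian(w,0),3))
E
```

```text
(480, 760, 3)
scene (430, 350) [0.476 0.152 0.118]
scene (430, 372) [0.445 0.136 0.088]
scene (403, 308) [0.65  0.298 0.029]
scene (472, 407) [0.463 0.045 0.01 ]
scene (487, 388) [0.525 0.037 0.008]
scene (513, 400) [ 0.518 -0.027  0.011]
scene (503, 420) [ 0.456 -0.027  0.011]
scene (563, 370) [ 0.62  -0.099  0.041]
scene (571, 330) [ 0.676 -0.085  0.11 ]
side (467, 270) [0.481 0.165 0.104]
side (375, 315) [0.642 0.272 0.024]
side (394, 345) [0.574 0.347 0.026]
side (413, 381) [0.503 0.432 0.028]
side (372, 500) [0.482 0.692 0.019]
side (337, 345) [0.667 0.414 0.054]
side (321, 320) [0.724 0.357 0.051]
```

View pics/top.png

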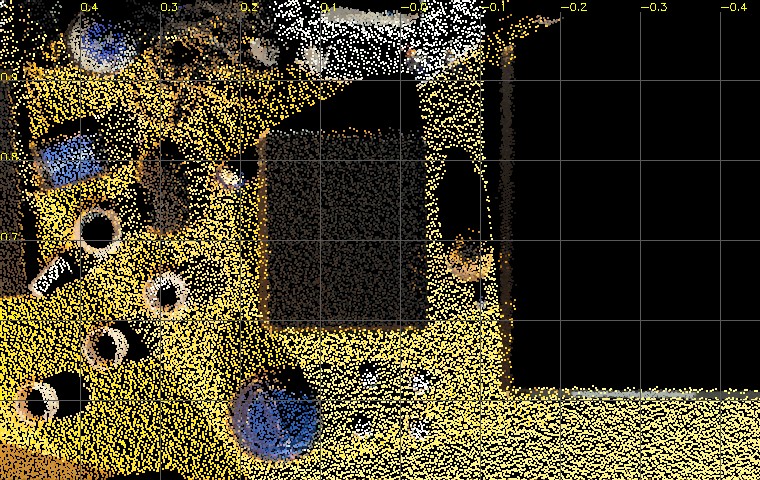

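The top-down map shows the canister at about (0.475, 0.155), the cups at about (0.63,0.29), (0.565,0.365) and (0.50,0.45), and the discs round (0.49, 0.01). The red cup at (0.48,0.69) is excluded. Next I'll move above the cap and look with the wrist camera.

```bash
cat >> h.py <<'E'
def Rz(a):
    """tool pointing down, tool x along world angle a (rad)"""
    c,s=np.cos(a),np.sin(a); return np.array([[c,s,0],[s,-c,0],[0,0,-1.]])
def save(name,p,box=None,size=(800,600)):
    if box: u0,v0,u1,v1=box; p=p[v0:v1,u0:u1]
    k=min(size[0]/p.shape[1],size[1]/p.shape[0]); cv2.imwrite(f"pics/{name}.png",cv2.resize(p[:,:,::-1],None,fx=k,fy=k,interpolation=cv2.INTER_CUBIC))
E
python3 - <<'E'
from h import *
z=np.load("pics/scene0.npz"); P,p=cloud("scene",z["p"],z["d"])
m=(abs(P[...,0]-.475)<.06)&(abs(P[...,1]-.155)<.06)&(P[...,2]>.107)
Q=P[m][:,:2]; w,V=np.linalg.eigh(np.cov(Q.T)); print(Q.mean(0),np.sqrt(w),np.degrees(np.arctan2(V[1,1],V[0,1])))
movep([.475,.155,.27],Rz(np.pi+np.arctan2(.155,.475)))
P,p=cloud("wrist"); save("w1",p); s=sense(); print(s["time_s"],s["position"],s["joint_pos"])
np.savez("pics/w1.npz",P=P,p=p)
b=(p[...,2].astype(int)>p[...,0]+40)
m=b&(P[...,2]>.111)&(P[...,2]<.13); Q=P[m]
r=cv2.minAreaRect((Q[:,:2]*1000).astype(np.float32)); print("bar",r,np.median(Q[:,2]))
m=b&(P[...,2]>.09)&(P[...,2]<.105);Q=P[m]; c,rad=cv2.minEnclosingCircle((Q[:,:2]*1000).astype(np.float32)); print("top",c,rad,np.median(Q[:,2]))
E
```

```text
[0.47220303 0.15252079] [0.0036665 0.0169742] -157.9407277538647
1.9 [0.47495893 0.15610234 0.26998289] [-0.42919857  0.16878338  0.0311417   1.92498494 -0.00632204  1.04774979
  1.49264254]
bar ((477.3297424316406, 153.77978515625), (55.26008224487305, 12.032588958740234), 23.49370002746582) 0.11810591217346728
top (477.4201354980469, 153.74777221679688) 37.888206481933594 0.09853144641011097
```

View pics/w1.png

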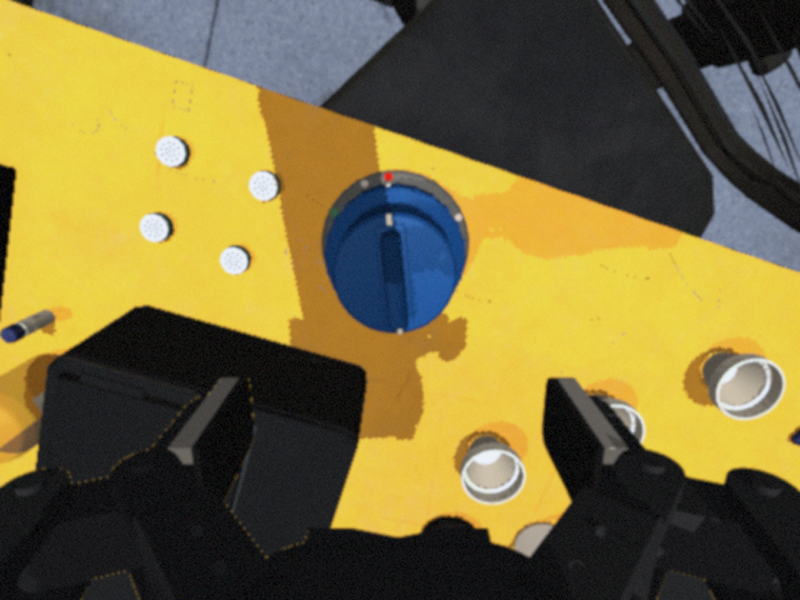

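The wrist view shows the cap bar centred at (392,262) and the red dot aligned with the cap's white line at (388,178). The four discs are at (172,152), (264,186), (155,228) and (235,260), and the cups at (490,468), (745,385) and (625,425). The bar fit of 55x12 mm and heights of 118 and 98 mm match the given sizes. Now I'll grip, push and twist.

```bash
cat > cap.py <<'E'
from h import *
C=np.array([.4773,.1538]); A=np.radians(203.5)
def st(t):
    s=sense(); print(t,round(s["time_s"],1),np.round(s["position"],4),np.round(s["wrist_force"],1),round(s["finger_gap"],4),round(s["gripper_force"],1),round(s["joint_pos"][6],2)); return s
def turn(c,z,a0,a1,n=6):
    for a in np.linspace(a0,a1,n+1)[1:]: movep([c[0],c[1],z],Rz(a))
E
python3 - <<'E'
from cap import *
command_gripper(.04)
movep([*C,.18],Rz(A)); 
move_l([*C,.128],feed=.1); st("down")
command_gripper(0,90); st("grip")
print(move_l([*C,.1225],feed=.03)); st("push")
turn(C,.1225,A,A+np.radians(52)); st("turned")
move_l([*C,.132],feed=.04); st("up1")
move_l([*C,.25],feed=.1); st("up")
P,p=cloud("scene"); save("s2",p,(200,180,480,390))
E
```

```text
down 3.5 [0.4781 0.1541 0.1289] [ 0.4 -0.4 -0.3] 0.0401 0.0 1.59
grip 3.9 [0.4778 0.1543 0.1289] [-1.2  1.9  4.9] 0.0095 89.3 1.59
False
push 4.2 [0.4781 0.1544 0.1239] [-2.   0.3 11. ] 0.0096 90.1 1.59
turned 5.8 [0.4785 0.1542 0.1241] [-1.6  0.1 10.9] 0.0099 90.1 2.39
up1 6.2 [0.4773 0.1536 0.1318] [ 1.1 -0.   1.8] 0.0093 88.8 2.4
up 7.5 [0.4768 0.1536 0.2492] [ 0.4 -0.1 -3.2] 0.0094 88.2 2.44
```

View pics/s2.png

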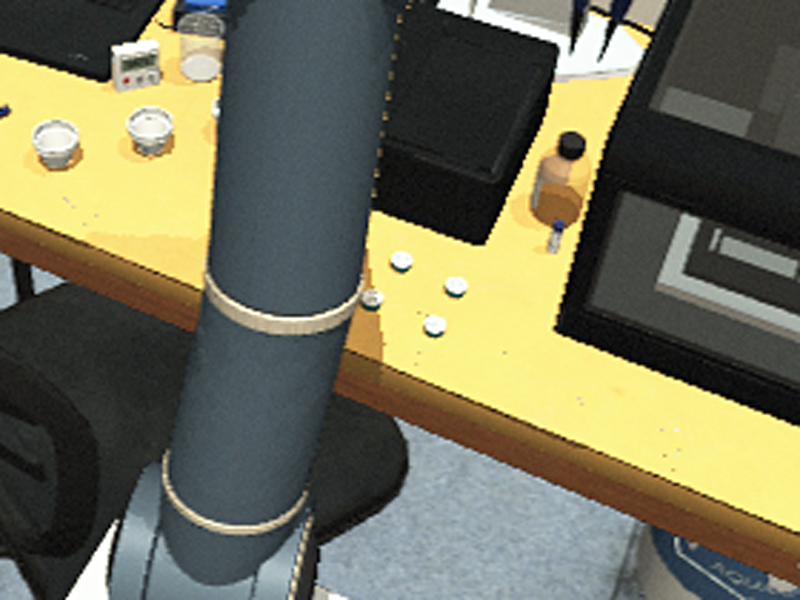

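The scene view (arm over the canister) shows the cups at (57,143) and (150,130) and the discs undisturbed. A wrist force of −3.2 N shows the cap is hanging free. I'll set it down on the bench at (0.47,0.285), then look into the canister and at the cups.

```bash
python3 - <<'E'
from cap import *
A1=A+np.radians(52); D=[.47,.285]
movep([*D,.22],Rz(A1)); move_l([*D,.125],feed=.12)
print(move_l([*D,.106],feed=.03,until_force=4)); st("placed")
command_gripper(.04); move_l([*D,.24],feed=.15); st("up")
command_gripper(.085)
P,p=cloud("wrist"); save("w3",p); np.savez("pics/w3.npz",P=P,p=p)
b=(p[...,2].astype(int)>p[...,0]+40)&(abs(P[...,0]-.47)<.06)&(abs(P[...,1]-.285)<.06)
Q=P[b&(P[...,2]>.092)]; print("bar",cv2.minAreaRect((Q[:,:2]*1000).astype(np.float32)),np.median(Q[:,2]))
# over canister
movep([.56,.26,.28],Rz(np.pi+np.arctan2(.155,.475)))
P,p=cloud("wrist"); save("w4",p); np.savez("pics/w4.npz",P=P,p=p); st("c")
E
```

```text
True
placed 9.6 [0.4696 0.285  0.1102] [-2.9 -0.6  3.5] 0.0093 89.1 2.12
up 11.0 [0.4695 0.2846 0.239 ] [-0.3 -1.4 -0.8] 0.0397 0.0 2.18
bar ((462.28826904296875, 285.3951416015625), (55.44308090209961, 24.762680053710938), 75.31365966796875) 0.09912479869330221
c 12.4 [0.559  0.2605 0.2795] [ 0.8  0.2 -0.5] 0.0851 0.0 1.36
```

View pics/w4.png

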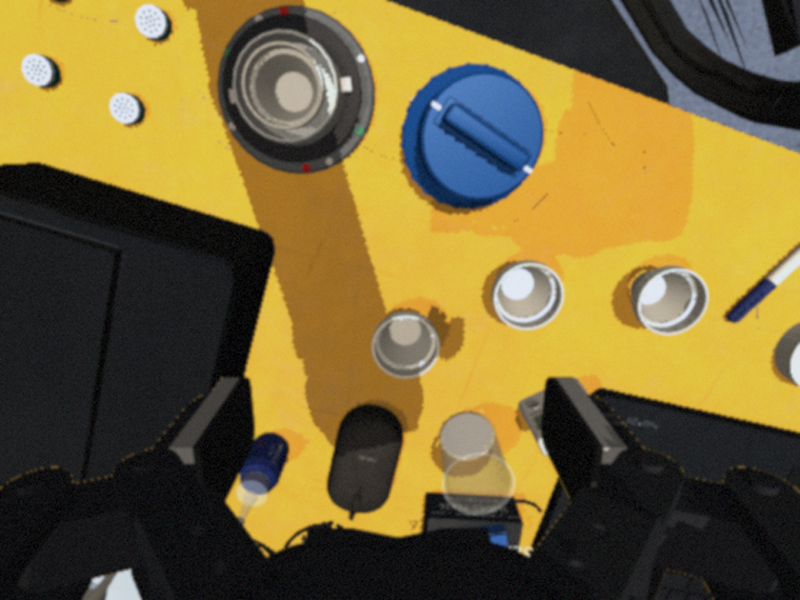

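The view shows the open canister at (295,90) with the home cup inside, the cap standing at (472,137), and three white cups at (405,343), (527,295) and (668,300). The red dots are at (284,12) and (305,168). Now I'll fit the rims.

```bash
cat >> h.py <<'E'
def rim(P,seed,z,rad=.045,dz=.005):
    m=(np.hypot(P[...,0]-seed[0],P[...,1]-seed[1])<rad)&(abs(P[...,2]-z)<dz)
    Q=P[m]; c,r=cv2.minEnclosingCircle((Q[:,:2]*1000).astype(np.float32)); f,fr=circle_fit(Q[:,:2])
    print("rim",np.round(c,1),round(r,1),"lsq",np.round(f*1000,1),round(fr*1000,1),len(Q),round(float(np.median(Q[:,2])),4)); return np.array(c)/1000
E
python3 - <<'E'
from h import *
d=np.load("pics/w4.npz"); P=d["P"]
for s in [(.63,.29),(.57,.365),(.5,.45)]: rim(P,s,.04,.04)
rim(P,(.4773,.1538),.052,.029,.004)
rim(P,(.4773,.1538),.044,.045,.003)
h=d["p"]; m=(h[...,2].astype(int)>h[...,0]+40)&(abs(P[...,0]-.47)<.05)&(abs(P[...,1]-.285)<.05)&(P[...,2]>.103)
m=(h[...,2].astype(int)>h[...,0]+40)&(abs(P[...,0]-.47)<.07)&(abs(P[...,1]-.285)<.07)&(P[...,2]>.092)
Q=P[m];print(cv2.minAreaRect((Q[:,:2]*1000).astype(np.float32)))
# box height, black box edge
m=(abs(P[...,0]-.63)<.02)&(abs(P[...,1]-.15)<.02); print("box z",np.nanmedian(P[m],0))
E
```

```text
rim [630.9 289.9] 26.9 lsq [630.3 289.5] 25.3 410 0.0398
rim [563. 365.] 27.0 lsq [562.5 364.6] 25.3 450 0.0397
rim [526.  466.4] 25.2 lsq [531.7 469.6] 24.8 227 0.0397
rim [478.1 154. ] 26.6 lsq [478.1 154.4] 25.2 537 0.0519
rim [477.9 154.2] 35.7 lsq [478.1 155.3] 32.1 904 0.0436
((469.010498046875, 284.2783508300781), (55.55966567993164, 12.264416694641113), 75.54801177978516)
box z [0.62948294 0.15782304 0.10647942]
```

```bash
cat >> cap.py <<'E'
N=np.array([.478,.1542])
def ang(c): return np.pi+np.arctan2(c[1],c[0])
def nest(c,i,G=.046):
    """take the bench cup at c and nest it as i-th (1..) on the home cup"""
    command_gripper(.085); movep([*c,.12],Rz(ang(c))); move_l([*c,G],feed=.12)
    command_gripper(0,30); s=st("grip")
    assert .04<s["finger_gap"]<.056
    move_l([*c,.21],feed=.25); movep([*N,.21],Rz(ang(N)))
    z=G+.012+.012*i
    move_l([*N,z+.035],feed=.2); print(move_l([*N,z],feed=.05,until_force=4)); st("in")
    command_gripper(.07); move_l([*N,.22],feed=.25)
E
python3 - <<'E'
from cap import *
nest(np.array([.563,.365]),1)
movep([.53,.27,.28],Rz(ang(N))); P,p=cloud("wrist"); save("w5",p); np.savez("pics/w5.npz",P=P,p=p); st("c")
rim(P,N,.064,.035,.004); rim(P,(.631,.29),.04,.04);rim(P,(.531,.469),.04,.04)
E
```

```text
grip 14.6 [0.5637 0.3655 0.0472] [-0.2 -0.1  5.8] 0.0511 31.7 1.42
True
in 17.6 [0.4776 0.1555 0.073 ] [-1.   0.7  4.5] 0.0514 33.5 1.45
c 19.4 [0.5293 0.2686 0.2777] [ 0.2 -0.2  0.1] 0.0702 0.0 1.31
rim [477.5 154.3] 26.7 lsq [477.5 154.6] 25.2 572 0.0639
rim [630.6 290.1] 26.9 lsq [630.2 289.6] 25.3 411 0.0398
rim [531.9 470.6] 27.1 lsq [532. 470.] 25.3 517 0.0396
```

View pics/w5.png

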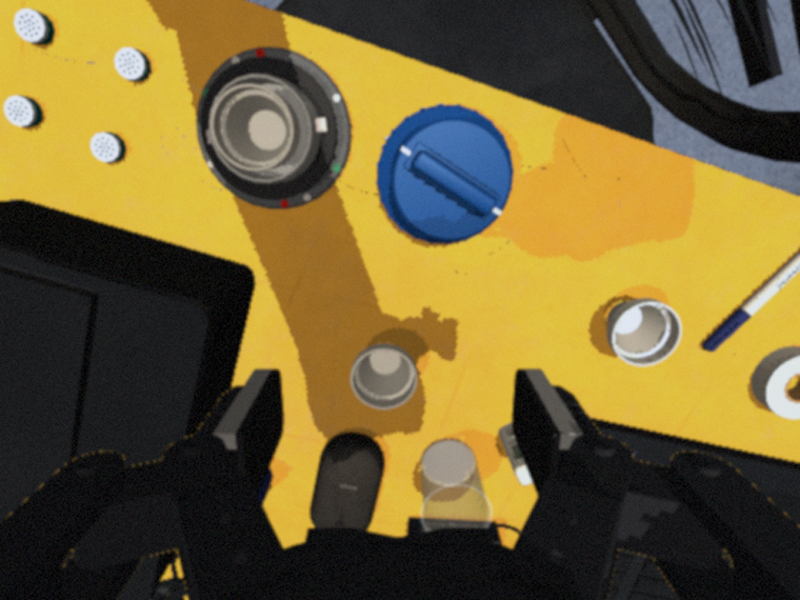

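The first cup is nested, with its rim at z=0.0639 (expected 0.064), shown at (260,130). The other cups are at (385,375) and (645,332), and the cap is at (447,175). Next come the other two cups, re-measuring the last one just before reaching for it.

```bash
python3 - <<'E'
from cap import *
nest(np.array([.6306,.29]),2)
movep([.49,.38,.27],Rz(ang([.5,.4]))); P,p=cloud("wrist"); save("w6",p)
rim(P,N,.076,.035,.004); c=rim(P,(.5319,.4706),.04,.05)
m=(abs(P[...,2]-.04)<.004)&(P[...,1]>.33)&(P[...,1]<.56)&(P[...,0]<.62)
print(m.sum())
assert np.hypot(*(c-[.5319,.4706]))<.004
nest(c,3)
movep([.50,.2,.29],Rz(ang(N))); P,p=cloud("wrist"); save("w7",p); np.savez("pics/w7.npz",P=P,p=p); st("c")
rim(P,N,.088,.035,.004)
E
```

```text
grip 21.6 [0.6313 0.2904 0.0472] [ 0.3 -0.9  4.4] 0.0512 31.7 1.45
True
in 24.5 [0.4777 0.1554 0.0852] [-0.6  0.3  4.5] 0.0515 33.8 1.44
rim [478.3 154.5] 26.8 lsq [477.9 154.7] 25.2 505 0.0756
rim [532.2 470.4] 27.1 lsq [531.9 470.1] 25.3 446 0.0397
620
grip 28.7 [0.5328 0.471  0.0473] [0.7 0.1 5.2] 0.0514 31.6 1.37
True
in 31.9 [0.4778 0.1552 0.0972] [0.4 0.9 5.8] 0.0514 34.1 1.42
c 33.4 [0.499  0.1993 0.2878] [-0.5 -0.1  0. ] 0.07 0.0 1.39
rim [478.4 153.7] 26.5 lsq [478.1 153.8] 25.2 492 0.088
```

```bash
ls pics
```

```text
s2.png
scene0.npz
scene0.png
side0.npz
side0.png
top.png
w1.npz
w1.png
w3.npz
w3.png
w4.npz
w4.png
w5.npz
w5.png
w6.png
w7.npz
w7.png
```

All three cups nested at the expected heights. Next I'll look at the discs.

```bash
python3 - <<'E'
from cap import *
movep([.50,.03,.25],Rz(ang([.5,.03]))); P,p=cloud("wrist"); save("w8",p); np.savez("pics/w8.npz",P=P,p=p); st("c")
m=((p.min(-1)>140)&(abs(P[...,2]-.011)<.006)&(P[...,1]<.09)&(P[...,1]>-.08)).astype(np.uint8)
n,l,stt,_=cv2.connectedComponentsWithStats(m)
for i in range(1,n):
    if stt[i,4]<60: continue
    Q=P[l==i]; print(np.round(cv2.minEnclosingCircle((Q[:,:2]*1000).astype(np.float32)),1) if 0 else [np.round(x,1) for x in cv2.minEnclosingCircle((Q[:,:2]*1000).astype(np.float32))],np.round(np.median(Q,0),4),stt[i])
E
```

```text
c 34.2 [0.5001 0.0316 0.25  ] [0.3 0.7 1. ] 0.07 0.0 1.49
[array([461.6, -25. ]), np.float64(10.6)] [ 0.4616 -0.0247  0.0113] [217 123  20  22 324]
[array([521.1, -26. ]), np.float64(10.7)] [ 0.521  -0.0258  0.0113] [215 181  20  20 304]
[array([527.8,  37.4]), np.float64(9.9)] [0.5275 0.0373 0.0114] [275 192  18  17 255]
```

View pics/w8.png

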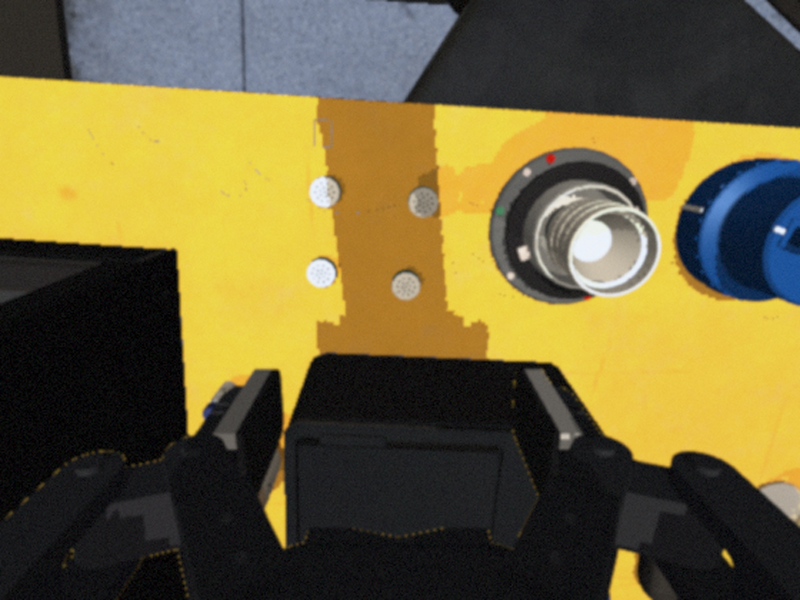

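View pics/w7.png

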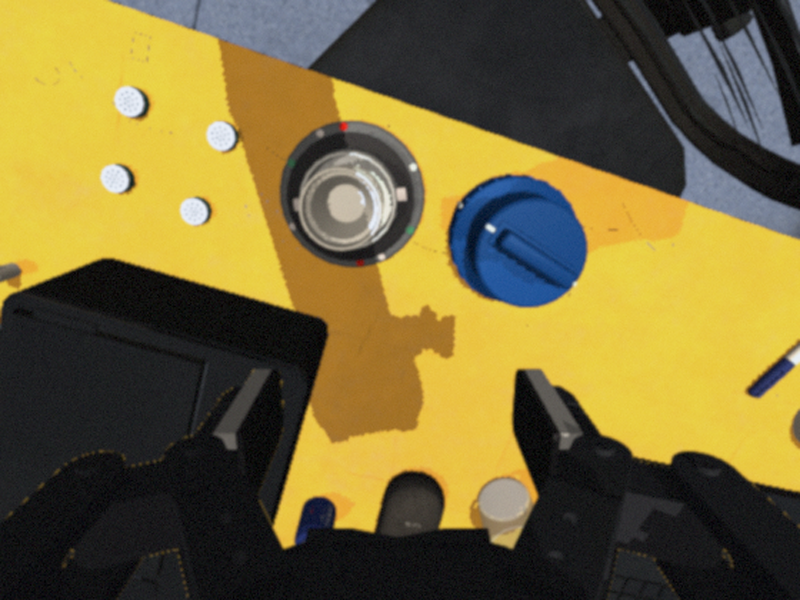

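The four discs are at (324,192), (321,272), (406,286) and (424,202). The nested stack is clean, and the mouth of the pot at (345,205) holds no disc. I'll take (324,192), (424,202) and (321,272), and leave (406,286).

```bash
python3 - <<'E'
from cap import *
d=np.load("pics/w8.npz"); P,p=d["P"],d["p"]
w=np.zeros(p.shape[:2],bool); w[128:155,283:312]=1
Q=P[w&(P[...,2]>.008)&(P[...,2]<.016)]; c,r=cv2.minEnclosingCircle((Q[:,:2]*1000).astype(np.float32)); print(c,r,len(Q))
assert 9<r<13
for k in [np.array(c)/1000,np.array([.4616,-.025]),np.array([.5211,-.026])]:
    a=ang(k)
    command_gripper(.045); movep([*k,.09],Rz(a)); move_l([*k,.0275],feed=.12)
    command_gripper(0,25); s=st("grip")
    if s["finger_gap"]<.015: print("MISS"); move_l([*k,.09]); break
    move_l([*k,.17],feed=.25); movep([*N,.17],Rz(ang(N))); move_l([*N,.12],feed=.15)
    print("held",round(sense()["finger_gap"],4)); command_gripper(.045); sleep(.2); move_l([*N,.19],feed=.25)
movep([.50,.19,.29],Rz(ang(N))); P,p=cloud("wrist"); save("w9",p); np.savez("pics/w9.npz",P=P,p=p); st("c")
rim(P,N,.088,.035,.004)
E
```

```text
(464.2541809082031, 46.06441879272461) 10.657980918884277 346
grip 36.2 [0.4651 0.0461 0.0285] [-0.6 -0.1  6.8] 0.0198 24.4 1.46
held 0.0202
grip 41.0 [ 0.4623 -0.0249  0.0284] [-0.6  0.6  6.3] 0.0204 24.5 1.5
held 0.0203
grip 46.0 [ 0.5219 -0.0259  0.0285] [-1.1  0.5  6.7] 0.0205 24.5 1.5
held 0.0202
c 49.5 [0.499  0.1894 0.2881] [ 0.2  0.5 -0.7] 0.045 0.0 1.41
rim [478.3 153.7] 26.5 lsq [478.2 153.9] 21.7 679 0.0875
```

View pics/w9.png

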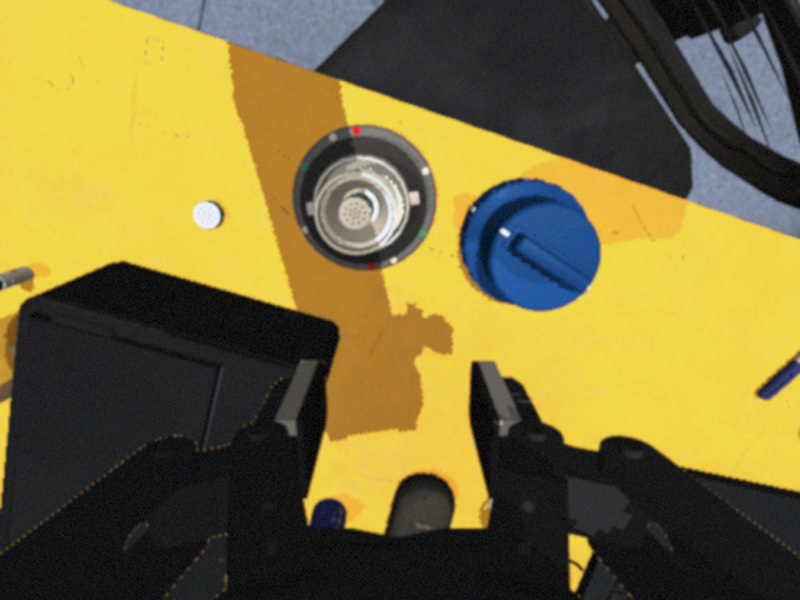

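Three discs are in the top cup at (357,212), the fourth is left at (208,214), and the cap is at (530,245). I'll check the stack's top height, then refit the cap.

```bash
python3 - <<'E'
from cap import *
d=np.load("pics/w9.npz"); P,p=d["P"],d["p"]
m=(np.hypot(P[...,0]-N[0],P[...,1]-N[1])<.02); print("disc z pct",np.round(np.nanpercentile(P[m][:,2],[2,50,90,99]),4))
m=(p[...,2].astype(int)>p[...,0]+40)&(abs(P[...,0]-.47)<.07)&(abs(P[...,1]-.285)<.07)&(P[...,2]>.092)
c,wh,t=cv2.minAreaRect((P[m][:,:2]*1000).astype(np.float32)); print(c,wh,t)
a=A+np.radians(52); D=np.array([.469,.2843])
command_gripper(.04); movep([*D,.16],Rz(a)); move_l([*D,.1095],feed=.1)
command_gripper(0,90); s=st("grip"); off=s["position"][2]-.089
move_l([*D,.25],feed=.15); st("lift")
a2=A+np.radians(56)
movep([*C,.25],Rz(a2)); move_l([*C,off+.119],feed=.1); st("above")
print(move_l([*C,off+.108],feed=.03,until_force=8)); st("contact")
z=off+.106
for k in range(8):
    move_l([*C,z],feed=.02); s=st(f"z{z:.4f} grip h {sense()['position'][2]-off:.4f}")
    if s["wrist_force"][2]>24 or s["position"][2]-off<.1022: break
    z-=.001
np.save("pics/off.npy",[off,z])
E
```

```text
disc z pct [0.0527 0.34   0.3559 0.3597]
(469.0834045410156, 265.0809631347656) (24.419275283813477, 91.6007080078125) 0.871128499507904
grip 51.5 [0.4692 0.2847 0.1105] [-0.8 -0.5  4.6] 0.0092 90.1 2.1
lift 52.6 [0.4684 0.2838 0.2488] [ 0.6 -0.4 -3. ] 0.0093 89.0 2.17
above 54.4 [0.4778 0.1541 0.1411] [ 0.3 -0.2 -3.4] 0.0095 89.0 2.44
False
contact 55.0 [0.4779 0.154  0.1301] [-0.1 -0.7  3.9] 0.0099 90.0 2.43
z0.1275 grip h 0.1067 55.2 [0.4779 0.1541 0.1283] [-0.2 -0.2  7.2] 0.0095 90.3 2.43
z0.1265 grip h 0.1059 55.5 [0.478  0.1541 0.1274] [-0.8 -0.8  6.6] 0.0092 90.4 2.43
z0.1255 grip h 0.1051 55.7 [0.4781 0.1541 0.1266] [-0.8  0.1  8.1] 0.0095 90.6 2.43
z0.1245 grip h 0.1042 56.0 [0.4781 0.1541 0.1257] [-1.1 -0.2  9.8] 0.0092 90.7 2.43
z0.1235 grip h 0.1034 56.2 [0.4781 0.1541 0.1249] [-1.  -0.5 11.2] 0.0094 90.8 2.43
z0.1225 grip h 0.1025 56.5 [0.4782 0.1542 0.124 ] [-2.7 -1.4 12. ] 0.0095 91.0 2.43
z0.1215 grip h 0.1020 56.7 [0.4784 0.1542 0.1235] [-2.4 -1.7 13.3] 0.0092 91.3 2.43
```

```bash
python3 - <<'E'
from cap import *
def yaw(): R=np.array(sense()["tcp_rot"]); return round(np.degrees(np.arctan2(R[1,0],R[0,0]))%360-203.5,1)
off,z=np.load("pics/off.npy"); z-=.0008
print("yaw",yaw())
move_l([*C,z],feed=.02)
for a in np.linspace(50,-2,8): movep([*C,z],Rz(A+np.radians(a)))
s=st("turned"); print("yaw",yaw(),"h",s["position"][2]-off,s["ft_torque"])
move_l([*C,z+.0068],feed=.03); s=st("sprung"); print("yaw",yaw(),"h",s["position"][2]-off)
command_gripper(.04); move_l([*C,.2],feed=.15); sleep(.3)
movep([.475,.155,.27],Rz(ang(N))); P,p=cloud("wrist"); save("w10",p)
b=(p[...,2].astype(int)>p[...,0]+40)
Q=P[b&(P[...,2]>.111)&(P[...,2]<.13)]
print(cv2.minAreaRect((Q[:,:2]*1000).astype(np.float32)),np.median(Q[:,2]))
Q=P[b&(P[...,2]>.09)&(P[...,2]<.105)]; print(np.median(Q[:,2])); st("end")
E
```

```text
yaw 56.0
turned 59.0 [0.4781 0.1548 0.1234] [-5.  -0.7 20.3] 0.0095 92.2 1.54
yaw -2.0 h 0.10183114141112722 [-0.16916289  1.18640988 -0.05990353]
sprung 59.3 [0.4775 0.1545 0.1284] [-1.4  1.3  6.7] 0.0095 90.2 1.54
yaw -2.0 h 0.10689227420981683
((477.3243713378906, 154.13388061523438), (55.692657470703125, 11.982392311096191), 21.602956771850586) 0.11812855935614319
0.09848838285031525
end 61.1 [0.4747 0.1549 0.2699] [-0.1 -0.2 -0.3] 0.0399 0.0 1.48
```

View pics/w10.png

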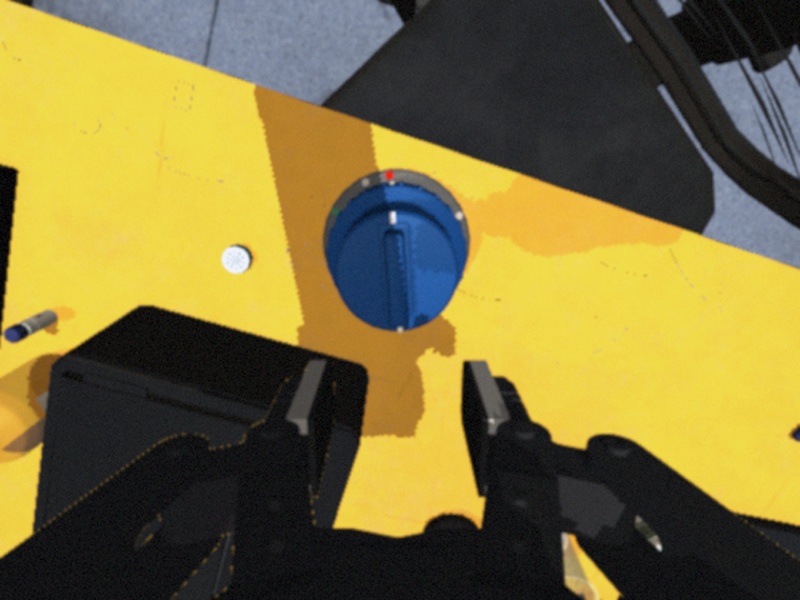

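The cap is back at its locked height of 118.1 mm, the same as at the start (a free cap would stand 3 mm higher). Its line at (392,217) faces the red dot at (389,176), the fourth disc stands at (236,259), and no white cup shows on the bench. I'll hand the job in.

```bash
python3 -c "
from rig import *
print(finish_job())"
```

```text
the job is handed in; nothing more can be done
None
```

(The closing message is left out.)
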